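# Push the organiser tray home past its spring catch

### The arm

A 6-joint arm with a two-finger parallel gripper is mounted at the origin on the work surface. World frame = base frame: x ahead of the robot, y to its left, z up, the work surface at z = 0. Lengths are in m, angles in rad, forces in N, time in s.
With the tool pointing down it reaches from about 0.3 to 0.875 m from the base axis. Payload 6.4 kg.
Tool frame: the origin (TCP) lies between the finger pads; the fingertips stand ctrl.tip_extent ahead of it and the grasp point (between the pads) is the TCP (ctrl.tip_extent is the distance from the TCP to the fingertips, in m); z points along the fingers, y is the line along which they close (so a half turn about z gives the same grasp; the last joint's range is limited). The gripper opens to 85 mm and grips with 20 to 120 N. Pads are 22 mm wide; open, the fingers measure 114 mm over their backs; the gripper's body (76 mm by 85 mm) begins 54 mm behind the grasp point. The pads swing forward as they close: fully open they stand 13 mm farther back than shut.
Start: joints at [1.054, 0.181, 1.607, -0, 1.354, -0.206], TCP at [0.176, 0.547, 0.25] pointing down, gripper open.
Joint ranges: [-2.99, 2.99], [-0.89, 2.07], [0.3, 2.58], [-1.14, 4.28], [0, 2.63], [-3.12, 3.12]. Speed limits (rad/s): [2.57, 2.57, 3.01, 3.14, 3.14, 3.14].

### API

Orientations are given as a unit quaternion [w, x, y, z].
In Python, from bench import ctrl gives the robot as it stands.
- The arm moves only by the tool send_rows, never from a script. Its arguments are lists of equal length, an entry for each row: "dr": the turn, a rotation vector about the tool's x, y, z in units of 6 degrees (1.0 is 6 degrees), a list of three; "xyz": the shift along the tool's x, y, z in cm, a list of three; "jaw": the opening in per cent of the stroke, from 0 (shut) to 100 (fully open). In form: {"dr": [[wx, wy, wz], ...], "xyz": [[dx, dy, dz], ...], "jaw": [jaw, ...]}. A call has exactly 8 rows; each row is the pose to reach, as a shift and turn from the pose commanded when the call began, along the tool's axes at that moment; what a row does not reach only later rows make up. A row lasts 1/8 s, in which the tool goes at most 62.5 mm and 10.7 degrees, less where a joint would pass 70% of its speed; a pose out of reach is approached as far as the arm can. A call with a gripper value outside its range is refused whole. The fingers move at their own pace and stop on an object; the grip force is fixed at half the most. Time passes only in rows, so rows that repeat a pose let the fingers close, or fill a call up. It gives the time, the measured TCP pose, the force, the opening and the grip force at its end, in the units of the state.
- ctrl.get_obs(): the state, without advancing time (a new reading comes with each control period).
- ctrl.camera(name): name is "scene" or "side" or "wrist"; returns the picture (384x512x3 uint8, red, green, blue); there is no depth.
- ctrl.calibration(name): a dict with "camera_matrix" (3x3 intrinsics, pixels), "world_from_camera" (4x4, takes a point from camera to world coordinates). Camera axes: x right, y up, looking along -z (the intrinsics and any distortion apply to the point x, -y, -z); pixel columns grow to the right and rows downward; lengths in m; the calibration is good to about 2 mm. A picture is of the moment at which its call begins: read the wrist's pose just before it. calibration takes no time and is no camera call; for the wrist camera it gives the pose at the moment of the call.
- ctrl.hand_in(): hands the job in; it is judged then, once.
The state is a dict: "time_s": time; "q": joint angles; "dq": joint speeds; "joint_efforts": joint torques, N m; "eef_pos": TCP position; "eef_rot": TCP orientation; "wrist_force": force on the tool from outside, world axes, zero at the start; "torque": the same for the moment, N m; "opening": opening from 0.0 (shut) to 1.0 (fully open); "grasp_force": force on a finger pad.
Only numpy, scipy, OpenCV 4.12 (cv2) and the standard library are available. Lean on these libraries where they do the work, as an engineer would, in place of code of your own. Each camera call takes 0.05 s, during which the arm holds its last target. There are 200 camera calls.

### The job

Press the long steel plate of the spring catch down with the fingertips and, while holding it down, push the white organiser tray along the shelf until it sits fully home against the wooden end stop; then let go so that the catch springs up again behind the tray's ear and locks it in, and leave everything untouched. Only press and push: do not lift or tip the tray, and leave the spray bottle, the canister and the jar where they stand.

Things in the scene. Friction and masses are not known exactly. Their poses are not given: they have to be found in the camera images.
- ledge: Low fixed teak slatted shelf, x -70 to 190, y -195 to 175 mm, slat tops 30 mm above its origin (at work-surface height). The tray slides home along its +y, the catch is on its -x side (towards the robot). Guide strips hold the tray sideways: front 8 mm high (x 7 to 13.5 mm), back 16 mm high (x 86.5 to 93). Loose things stand at the back, x about 150. Other entries use this frame.
- stop_face (a point): Foot of the end stop's face, on the slats at ledge x 50, y 140, z 30 mm: a wooden block 30 mm high across the tray's path. Home, the tray's end touches it and the tray's origin is at ledge y = +40 mm.
- tray: White plastic drawer organiser tray, open, 70 (x) by 200 (y) by 48 mm high, walls 3 mm, about 0.3 kg, loose on the slats, axes parallel to the ledge's. Origin: centre of its underside, at ledge x 50, z 30 mm, y from -40 to 0 mm at the start. Its front (-x) wall carries the push tab and, farther along +y, the ear.
- tray_tab (a point): Centre of the rear (-y) face of the tray's push tab, to be pushed towards +y. The tab is an upright fin, 6 mm thick in y, at the middle of the tray's length, standing out 54 mm from its front wall, from 22 to 48 mm above the underside; it hangs over the middle of the catch plate, 4 mm clear of the raised plate. This point is 35 mm above the underside.
- tray_ear (a point): Centre of the tray's ear, a block 16 mm long in y standing out 18 mm from the front wall, 14 to 23 mm above the tray's underside, 60 mm ahead (+y) of the tray's origin. The raised pin blocks it.
- catch (a joint): How far the spring catch is pressed, in m: 0 up, 0.013 fully down. Plate and pin are one piece that moves straight down wherever the plate is pressed; about 3 N to start, 7.5 N fully down; it springs back by itself. The ear passes over the pin only above 0.009. Let go before the tray is home, the pin rises under the ear and tips the tray.
- catch_plate (a point): Point on the top of the catch's steel press plate, moving with it: middle of its width, ledge x -26, y 0 mm; 48 mm above the work surface when up. The plate is 38 mm wide (x), 3 mm thick, and runs in y from 101 mm behind this point to 104 mm ahead of it.
- catch_pin (a point): Centre of the top of the catch's upright stop pin, 8 by 8 mm, between plate and tray at ledge x 2, y 84 mm; up, its top is 53 mm above the work surface. With the tray home it stands 4 mm behind the ear.
- spray: Orange spray bottle, radius 33 mm, 182 mm high, on the shelf's back slats; bystander. Origin at the centre of its foot.
- canister: Small aluminium canister with twist cap, radius 26 mm, 95 mm high, on the shelf's back slats; bystander. Origin at the centre of its foot.
- jar: Pale translucent jar with a white lid, radius 36 mm, 110 mm high, on the work surface to the left of the shelf; bystander. Origin at the centre of its foot.
Not all that is in view belongs to the job. There is more than one size of the tray; the job needs the largest.

How it is judged:
By the outcome, as a careful person would: the job done as asked, in the order asked, and still so for the second after the job is handed in, with the robot touching nothing.
It also fails if it takes over 45 s, if anything falls off the work surface, if the arm or the gripper's body presses on something with over 40 N, if the wrist force passes 120 N, or if a joint passes its speed limit or range.

## Working session

There is one attempt and no reset: what is moved stays moved. The work goes in short steps, Python scripts to look and compute and a tool call to move; the robot and the scene stay as the last step left them, time stands still between calls to the robot, and variables do not carry over. Pictures are saved under pics/ and viewed, at most 10 in all, crops included, and the job is handed in when it is done.

Besides the shell and the picture viewer there is one more tool, called after "Request:" by a JSON object that holds its "op" and its "data", one argument or row to a line. send_rows: Moves the arm, as the interface text tells. Its arguments: {"type":"object","properties":{"dr":{"type":"array","items":{"type":"array","items":{"type":"number"}}},"xyz":{"type":"array","items":{"type":"array","items":{"type":"number"}}},"jaw":{"type":"array","items":{"type":"number"}}},"required":["dr","xyz","jaw"]}

```bash
mkdir -p pics; python3 - <<'E'
from bench import ctrl
import cv2,numpy as np
o=ctrl.get_obs();print(o['time_s'],o['eef_pos'],o['eef_rot'],o['opening'],ctrl.tip_extent)
for n in('scene','side'):
    im=ctrl.camera(n);cv2.imwrite(f'pics/{n}0.png',im[:,:,::-1])
    c=ctrl.calibration(n);print(n,{k:np.round(v,4).tolist() if not isinstance(v,str) else v for k,v in c.items()})
E
```

```text
0.0 [0.17556588 0.54699835 0.24938659] [-3.02630422e-04  1.54770678e-01  9.87950041e-01 -8.14081714e-04] 0.9928911330613442 0.019
scene {'camera_matrix': [[481.6688, 0.0, 252.4639], [0.0, 481.6688, 188.514], [0.0, 0.0, 1.0]], 'world_from_camera': [[0.636, -0.5273, 0.5634, 1.5862], [0.7717, 0.438, -0.4612, -0.7488], [-0.0036, 0.7281, 0.6854, 1.2344], [0.0, 0.0, 0.0, 1.0]]}
side {'camera_matrix': [[372.2874, 0.0, 255.8466], [0.0, 372.2874, 189.7306], [0.0, 0.0, 1.0]], 'world_from_camera': [[0.9376, 0.2739, -0.2143, 0.3944], [-0.3475, 0.714, -0.6079, -0.6629], [-0.0135, 0.6444, 0.7646, 0.9437], [0.0, 0.0, 0.0, 1.0]]}
```

View pics/scene0.png

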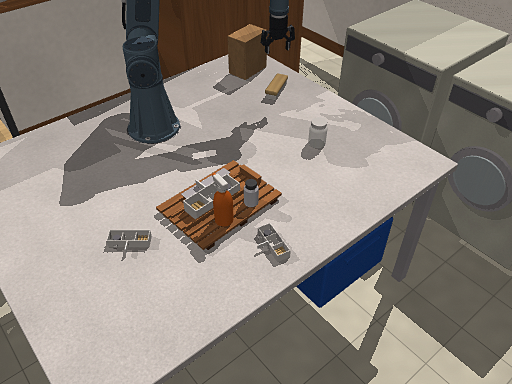

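View pics/side0.png

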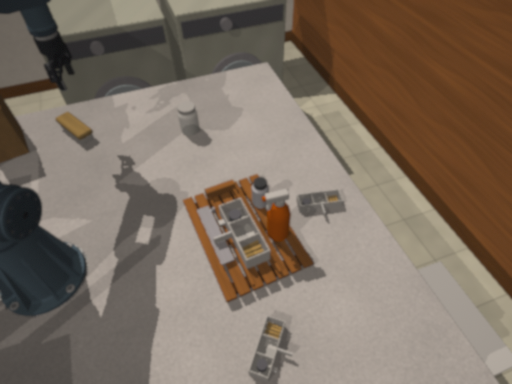

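The shelf with the tray is at about (220,205) in the scene view and (245,235) in the side view. Two smaller trays lie loose beside it. I'll enlarge both shelf areas.

```bash
python3 - <<'E'
import cv2,numpy as np
a=cv2.imread('pics/side0.png')[165:310,170:330];b=cv2.imread('pics/scene0.png')[150:255,145:295]
cv2.imwrite('pics/c1.png',cv2.resize(a,None,fx=4,fy=4,interpolation=2)) 
cv2.imwrite('pics/c2.png',cv2.resize(b,None,fx=5,fy=5,interpolation=2))
E
```

```text
(no output)
```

View pics/c1.png

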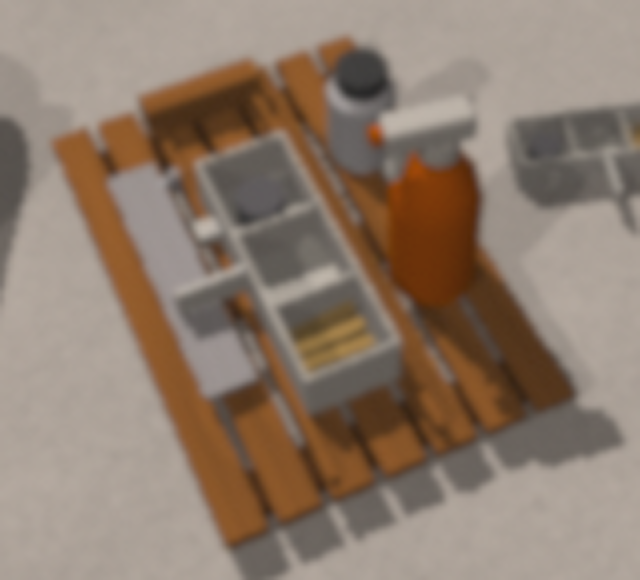

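View pics/c2.png

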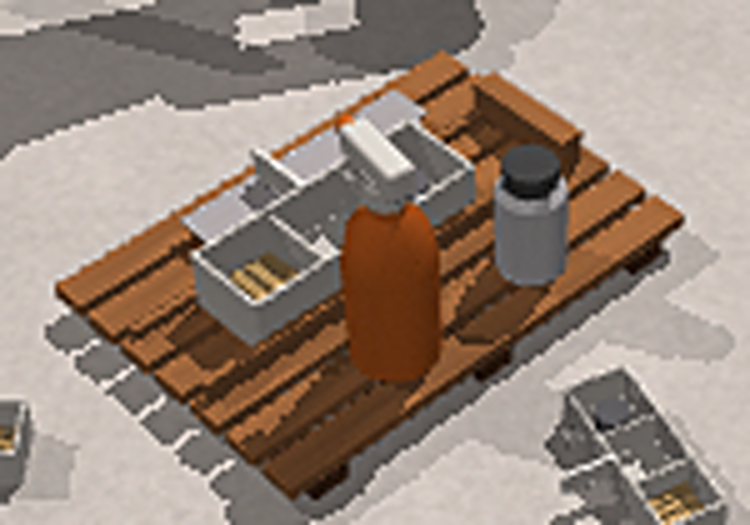

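The crops show the shelf corners, plate corners and tray rim clearly. In the side crop, the slat corners are at (55,143), (232,535) and (575,390), the plate runs from (108,182) to (213,395), and the rim corners are (197,160), (282,132), (400,345) and (305,380). I'll fit the pose from these.

```bash
cat > h.py <<'E'
import numpy as np
from bench import ctrl
def proj(n,P):
    c=ctrl.calibration(n);K=np.array(c['camera_matrix']);T=np.linalg.inv(np.array(c['world_from_camera']))
    p=np.asarray(P)@T[:3,:3].T+T[:3,3];p=p*[1,-1,-1];u=p@K.T
    return u[:,:2]/u[:,2:]
def ray(n,uv,z):
    c=ctrl.calibration(n);K=np.array(c['camera_matrix']);T=np.array(c['world_from_camera'])
    d=np.linalg.solve(K,[uv[0],uv[1],1.])*[1,-1,-1];d=T[:3,:3]@d;o=T[:3,3]
    return o+d*(z-o[2])/d[2]
E
python3 - <<'E'
from h import *
from scipy.optimize import least_squares
L=lambda s,k:dict(s=s,k=k)
S=[((55,143),(-70,175,30)),((232,537),(-70,-195,30)),((108,182),(-45,104,48)),((150,168),(-7,104,48)),((213,395),(-45,-101,48)),((258,378),(-7,-101,48))]
C=[((57,290),(-70,-195,30)),((443,52),(-70,175,30)),((684,213),(190,175,30)),((183,220),(-45,-101,48)),((425,108),(-7,104,48)),((388,92),(-45,104,48))]
Ts=[((197,160),(-35,100)),((282,132),(35,100)),((400,345),(35,-100)),((305,380),(-35,-100)),((175,293),(-89,0)),((205,228),None)]
Tc=[((193,258),(-35,-100)),((255,308),(35,-100)),((473,172),(35,100)),((253,152),(-89,0))]
px=lambda n,p:np.array(p)/4+[170-.4,165-.4] if n=='side' else np.array(p)/5+[145-.4,150-.4]
M=[(n,px(n,p),ray(n,px(n,p),w[2]/1e3)[:2],np.array(w)/1e3) for n,l in(('side',S),('scene',C)) for p,w in l]
R=lambda a:np.array([[np.cos(a),-np.sin(a)],[np.sin(a),np.cos(a)]])
f=lambda v:np.concatenate([R(v[2])@m[3][:2]+v[:2]-m[2] for m in M])
r=least_squares(f,[.55,.1,0]);v=r.x;print(v,np.degrees(v[2]));print(np.round(r.fun.reshape(-1,2)@R(v[2])*1e3,1).tolist())
for n,l in(('side',Ts),('scene',Tc)):
  for p,w in l:
    if w: q=R(v[2]).T@(ray(n,px(n,p),.078)[:2]-v[:2])*1e3;print(n,w,np.round(q-w,1))
E
```

```text
[ 0.5051214  -0.06051171  0.09314248] 5.336670821558213
[[-2.9, 3.3], [-1.7, -5.8], [0.1, 1.0], [4.9, 2.5], [-2.4, -2.3], [3.2, -0.9], [-2.0, -0.5], [-4.1, 0.7], [0.1, 1.6], [0.0, -3.0], [4.8, -1.9], [-0.1, 5.4]]
side (-35, 100) [ 51.7 -30.1]
side (35, 100) [ 48.8 -33.6]
side (35, -100) [ 44.8 -35.4]
side (-35, -100) [ 46.8 -31.5]
side (-89, 0) [ 48.7 -30.8]
scene (-35, -100) [ 50.9 -34. ]
scene (35, -100) [ 47.3 -34.7]
scene (35, 100) [ 53.6 -39.4]
scene (-89, 0) [ 51.1 -35.9]
```

Everything fits to a few mm. The ledge origin is at (0.505,-0.061), yawed 5.3°, and the tray is at y≈-34 mm, so it has about 74 mm to travel. Next I move above the plate, behind the tab, with the fingers shut.

Request:
{"op": "send_rows", "data": {
  "dr": [
    [0,0,-0.5],
    [0,0,-1],
    [0,0,-1.5],
    [0,0,-2],
    [0,0,-2.5],
    [0,0,-3],
    [0,0,-3.5],
    [0,0,-3.9]
  ],
  "xyz": [
    [-3,-3.3,0],
    [-7,-7.7,0],
    [-11,-12,0],
    [-15,-16.4,0],
    [-19,-20.8,0],
    [-23,-25.2,0],
    [-27,-29.5,0],
    [-30,-32.8,0]
  ],
  "jaw": [0,0,0,0,0,0,0,0]
}}

```text
time_s: 1.1
eef_pos: [0.3616, 0.1414, 0.2503]
eef_rot: [0.0, -0.049, 0.999, -0.0]
wrist_force: [0.8, 0.4, -0.1]
opening: -0.001
grasp_force: 0.0
```

```bash
cat > st.py <<'E'
from h import *
from scipy.spatial.transform import Rotation as Ro
import sys
o=ctrl.get_obs();w,x,y,z=o['eef_rot'];R=Ro.from_quat([x,y,z,w]).as_matrix()
a=0.0931;L=np.array([[np.cos(a),-np.sin(a),0],[np.sin(a),np.cos(a),0],[0,0,1]]);O=np.array([.5051,-.0605,0])
t=np.array([float(s) for s in sys.argv[1:4]])/1e3  # ledge x,y ; TCP z (world)
p=o['eef_pos'];D=L.copy();D=np.column_stack([-L[:,0],L[:,1],-L[:,2]])
print('t',round(o['time_s'],2),'ledge mm',np.round(L.T@(p-O)*1e3,1),'F',np.round(L.T@o['wrist_force'],1),'open',round(o['opening'],2))
print('xyz cm',np.round(R.T@(O+L@t-p)*100,2),'dr',np.round(np.degrees(Ro.from_matrix(R.T@D).as_rotvec())/6,2))
E
python3 st.py -26 -65 200
```

```text
t 1.1 ledge mm [-124.1  214.3  250.3] F [ 0.9  0.3 -0.1] open -0.0
xyz cm [ -9.68 -27.98   5.03] dr [-0.    0.    0.05]
```

Request:
{"op": "send_rows", "data": {
  "dr": [
    [0,0,0],
    [0,0,0],
    [0,0,0],
    [0,0,0],
    [0,0,0],
    [0,0,0],
    [0,0,0],
    [0,0,0]
  ],
  "xyz": [
    [-1.5,-4.5,0.8],
    [-3.1,-9,1.6],
    [-4.7,-13.5,2.4],
    [-6.2,-18,3.2],
    [-7.8,-22.5,4],
    [-9,-26,4.7],
    [-9.7,-28,5],
    [-9.7,-28,5]
  ],
  "jaw": [0,0,0,0,0,0,0,0]
}}

```text
time_s: 2.1
eef_pos: [0.4849, -0.1263, 0.1998]
eef_rot: [-0.0, -0.048, 0.999, 0.0]
wrist_force: [-0.1, 0.8, -0.7]
opening: 0.004
grasp_force: 0.0
```

```bash
python3 st.py -26 -65 90; python3 - <<'E'
from h import *
import cv2
im=ctrl.camera('wrist');cv2.imwrite('pics/w1.png',im[:,:,::-1])
a=.0931
for P in [(-45,104,48),(-7,104,48),(-45,-101,48),(-7,-101,48),(2,84,53),(-39,-37,78),(15,-37,78),(15,-134,78),(-26,-65,48)]:
    p=np.array(P)/1e3;w=[.5051+np.cos(a)*p[0]-np.sin(a)*p[1],-.0605+np.sin(a)*p[0]+np.cos(a)*p[1],p[2]]
    print(P,np.round(proj('wrist',[w])[0],0))
E
```

```text
t 2.1 ledge mm [-26.2 -63.7 199.8] F [ 0.   0.8 -0.7] open 0.0
xyz cm [-0.03 -0.14 10.98] dr [ 0.01 -0.01  0.03]
(-45, 104, 48) [425. 165.]
(-7, 104, 48) [419. 203.]
(-45, -101, 48) [214. 165.]
(-7, -101, 48) [216. 202.]
(2, 84, 53) [401. 213.]
(-39, -37, 78) [283. 178.]
(15, -37, 78) [281. 235.]
(15, -134, 78) [177. 234.]
(-26, -65, 48) [251. 184.]
```

View pics/w1.png

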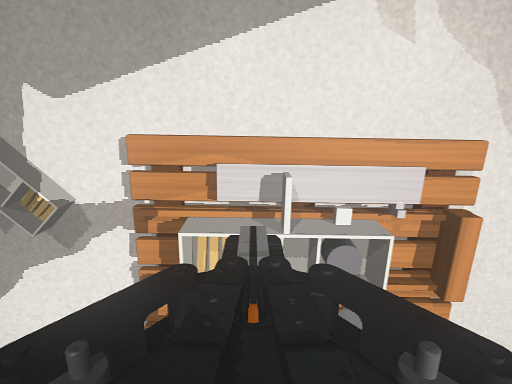

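The wrist view confirms the estimate. The plate spans columns 217 to 425 and rows 165 to 203, as predicted within 2 to 3 px, and the tab's rear face is at column 284. I descend at y≈-75 to just above the plate.

Request:
{"op": "send_rows", "data": {
  "dr": [
    [0,0,0],
    [0,0,0],
    [0,0,0],
    [0,0,0],
    [0,0,0],
    [0,0,0],
    [0,0,0],
    [0,0,0]
  ],
  "xyz": [
    [0,-1.1,2],
    [0,-1.1,4.5],
    [0,-1.1,7],
    [0,-1.1,9],
    [0,-1.1,10.8],
    [0,-1.1,12],
    [0,-1.1,12.5],
    [0,-1.1,12.5]
  ],
  "jaw": [0,0,0,0,0,0,0,0]
}}

```text
time_s: 3.15
eef_pos: [0.4861, -0.1364, 0.0755]
eef_rot: [0.0, -0.049, 0.999, 0.0]
wrist_force: [0.1, -0.5, 0.1]
opening: -0.005
grasp_force: 0.0
```

Request:
{"op": "send_rows", "data": {
  "dr": [
    [0,0,0],
    [0,0,0],
    [0,0,0],
    [0,0,0],
    [0,0,0],
    [0,0,0],
    [0,0,0],
    [0,0,0]
  ],
  "xyz": [
    [0,0,0.4],
    [0,0,0.7],
    [0,0,1.0],
    [0,0,1.2],
    [0,0,1.3],
    [0,0,1.3],
    [0,0,1.3],
    [0,0,1.3]
  ],
  "jaw": [0,0,0,0,0,0,0,0]
}}

```text
time_s: 4.15
eef_pos: [0.4862, -0.1369, 0.0625]
eef_rot: [0.0, -0.049, 0.999, -0.0]
wrist_force: [-0.4, -1.0, 5.1]
opening: 0.003
grasp_force: 2.3
```

```bash
python3 st.py -26 -75 56
```

```text
t 4.15 ledge mm [-25.9 -74.3  62.5] F [-0.5 -0.9  5.1] open 0.0
xyz cm [ 0.01 -0.07  0.65] dr [-0.    0.    0.04]
```

Request:
{"op": "send_rows", "data": {
  "dr": [
    [0,0,0],
    [0,0,0],
    [0,0,0],
    [0,0,0],
    [0,0,0],
    [0,0,0],
    [0,0,0],
    [0,0,0]
  ],
  "xyz": [
    [0,0,0.2],
    [0,0,0.4],
    [0,0,0.5],
    [0,0,0.6],
    [0,0,0.7],
    [0,0,0.7],
    [0,0,0.7],
    [0,0,0.7]
  ],
  "jaw": [0,0,0,0,0,0,0,0]
}}

```text
time_s: 5.15
eef_pos: [0.4862, -0.1369, 0.0555]
eef_rot: [0.0, -0.049, 0.999, -0.0]
wrist_force: [-2.0, 0.2, 7.6]
opening: 0.002
grasp_force: 3.5
```

```bash
python3 st.py -26 -75 55.5
```

```text
t 5.15 ledge mm [-25.9 -74.3  55.5] F [-1.9  0.3  7.6] open 0.0
xyz cm [ 0.01 -0.07  0.  ] dr [-0.    0.    0.04]
```

The catch is fully pressed (about 7.6 N at 11.5 mm). Next I slide along +y to push.

Request:
{"op": "send_rows", "data": {
  "dr": [
    [0,0,0],
    [0,0,0],
    [0,0,0],
    [0,0,0],
    [0,0,0],
    [0,0,0],
    [0,0,0],
    [0,0,0]
  ],
  "xyz": [
    [0,0.5,0],
    [0,1,0],
    [0,1.5,0],
    [0,2,0],
    [0,2.5,0],
    [0,3,0],
    [0,3.5,0],
    [0,4,0]
  ],
  "jaw": [0,0,0,0,0,0,0,0]
}}

```text
time_s: 6.15
eef_pos: [0.4845, -0.0998, 0.057]
eef_rot: [0.002, -0.049, 0.999, -0.003]
wrist_force: [0.4, -9.2, 8.3]
opening: -0.004
grasp_force: 5.5
```

```bash
python3 st.py -26 -35 55.5; python3 - <<'E'
from h import *
import cv2
im=ctrl.camera('side');cv2.imwrite('pics/s2.png',cv2.resize(im[165:310,170:330,::-1],None,fx=4,fy=4,interpolation=2))
E
```

```text
t 6.15 ledge mm [-24.1 -37.2  57. ] F [-0.4 -9.2  8.3] open -0.0
xyz cm [0.19 0.22 0.15] dr [-0.06  0.04  0.04]
```

View pics/s2.png

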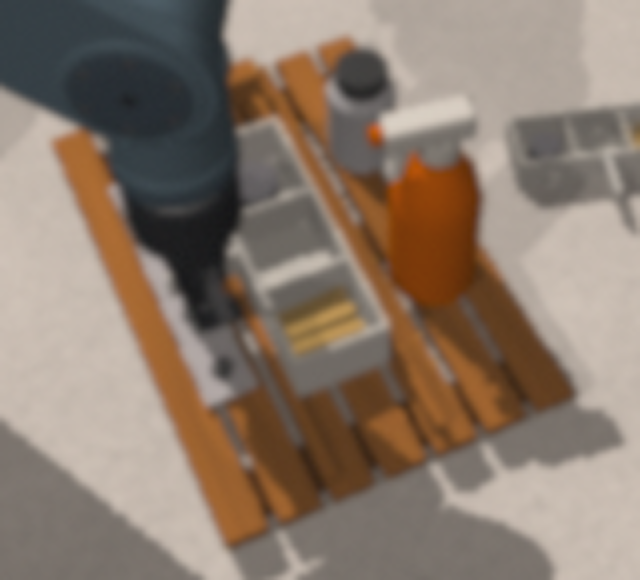

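The tray has moved about 16 mm and the tab sits on the finger. I keep pushing with slightly more down-pressure.

Request:
{"op": "send_rows", "data": {
  "dr": [
    [0,0,0],
    [0,0,0],
    [0,0,0],
    [0,0,0],
    [0,0,0],
    [0,0,0],
    [0,0,0],
    [0,0,0]
  ],
  "xyz": [
    [0.1,0,0.15],
    [0.1,0.5,0.15],
    [0.1,1.1,0.15],
    [0.1,1.7,0.15],
    [0.1,2.3,0.15],
    [0.1,2.9,0.15],
    [0.1,3.5,0.15],
    [0.1,4,0.15]
  ],
  "jaw": [0,0,0,0,0,0,0,0]
}}

```text
time_s: 7.2
eef_pos: [0.4801, -0.0601, 0.0557]
eef_rot: [0.003, -0.049, 0.999, -0.003]
wrist_force: [-0.2, -10.9, 10.0]
opening: -0.001
grasp_force: 6.4
```

```bash
python3 st.py -26 18 55
```

```text
t 7.2 ledge mm [-24.9   2.8  55.7] F [ -1.2 -10.9  10. ] open -0.0
xyz cm [0.1  1.52 0.06] dr [-0.06  0.05  0.04]
```

Request:
{"op": "send_rows", "data": {
  "dr": [
    [0,0,0],
    [0,0,0],
    [0,0,0],
    [0,0,0],
    [0,0,0],
    [0,0,0],
    [0,0,0],
    [0,0,0]
  ],
  "xyz": [
    [0,0.2,0],
    [0,0.4,0],
    [0,0.6,0],
    [0,0.8,0],
    [0,1.0,0],
    [0,1.2,0],
    [0,1.3,0],
    [0,1.4,0]
  ],
  "jaw": [0,0,0,0,0,0,0,0]
}}

```text
time_s: 8.2
eef_pos: [0.4786, -0.046, 0.0556]
eef_rot: [0.003, -0.049, 0.999, -0.003]
wrist_force: [1.0, -10.3, 9.8]
opening: 0.0
grasp_force: 6.0
```

Request:
{"op": "send_rows", "data": {
  "dr": [
    [0,0,0],
    [0,0,0],
    [0,0,0],
    [0,0,0],
    [0,0,0],
    [0,0,0],
    [0,0,0],
    [0,0,0]
  ],
  "xyz": [
    [0,0.1,0],
    [0,0.1,0],
    [0,0.2,0],
    [0,0.2,0],
    [0,0.3,0],
    [0,0.3,0],
    [0,0.3,0],
    [0,0.3,0]
  ],
  "jaw": [0,0,0,0,0,0,0,0]
}}

```text
time_s: 9.2
eef_pos: [0.4783, -0.043, 0.0555]
eef_rot: [0.003, -0.049, 0.999, -0.002]
wrist_force: [1.0, -9.9, 9.2]
opening: -0.004
grasp_force: 6.0
```

```bash
python3 st.py -26 18 55;  python3 - <<'E'
from h import *
import cv2
im=ctrl.camera('side');im2=ctrl.camera('scene')
A=cv2.resize(im[165:310,170:330,::-1],(400,362),interpolation=2);B=cv2.resize(im2[150:255,145:295,::-1],(400,362),interpolation=2)
cv2.imwrite('pics/s3.png',np.hstack([A,B]))
E
```

```text
t 9.2 ledge mm [-25.   19.9  55.5] F [ 0.1 -9.9  9.2] open -0.0
xyz cm [ 0.1  -0.19  0.06] dr [-0.05  0.05  0.04]
```

View pics/s3.png

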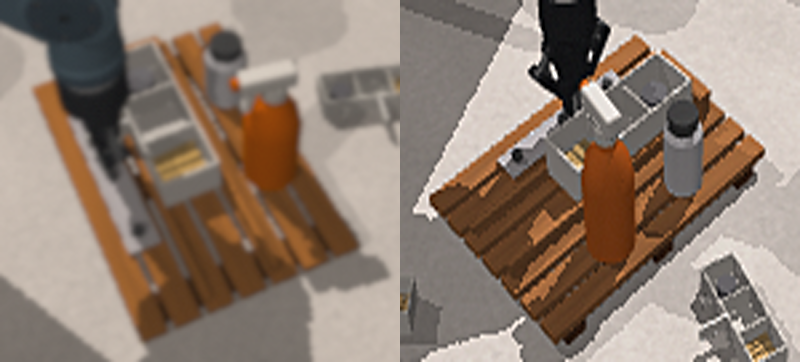

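The tray is close to the stop (right crop, around (690,75)), but the push force is still only the 10 N of sliding friction. I keep nudging until it rises.

Request:
{"op": "send_rows", "data": {
  "dr": [
    [0,0,0],
    [0,0,0],
    [0,0,0],
    [0,0,0],
    [0,0,0],
    [0,0,0],
    [0,0,0],
    [0,0,0]
  ],
  "xyz": [
    [0,0.1,0],
    [0,0.1,0],
    [0,0.2,0],
    [0,0.2,0],
    [0,0.3,0],
    [0,0.3,0],
    [0,0.3,0],
    [0,0.3,0]
  ],
  "jaw": [0,0,0,0,0,0,0,0]
}}

```text
time_s: 10.3
eef_pos: [0.4783, -0.0411, 0.0559]
eef_rot: [0.003, -0.049, 0.999, -0.003]
wrist_force: [-0.1, -15.6, 11.7]
opening: 0.001
grasp_force: 8.4
```

Request:
{"op": "send_rows", "data": {
  "dr": [
    [0,0,0],
    [0,0,0],
    [0,0,0],
    [0,0,0],
    [0,0,0],
    [0,0,0],
    [0,0,0],
    [0,0,0]
  ],
  "xyz": [
    [0,0.1,0],
    [0,0.1,0],
    [0,0.2,0],
    [0,0.2,0],
    [0,0.3,0],
    [0,0.3,0],
    [0,0.3,0],
    [0,0.3,0]
  ],
  "jaw": [0,0,0,0,0,0,0,0]
}}

```text
time_s: 11.3
eef_pos: [0.4785, -0.0396, 0.0565]
eef_rot: [0.003, -0.049, 0.999, -0.005]
wrist_force: [-2.0, -22.2, 14.4]
opening: -0.001
grasp_force: 11.4
```

The force is rising (22 N), so the tray is probably on the stop. I check where it sits.

```bash
python3 - <<'E'
from h import *
import cv2
im=ctrl.camera('side');im2=ctrl.camera('scene')
A=cv2.resize(im[175:265,210:276,::-1],(396,540),interpolation=2);B=cv2.resize(im2[155:222,200:267,::-1],(402,402),interpolation=2)
B=cv2.copyMakeBorder(B,0,138,0,0,0)
cv2.imwrite('pics/s4.png',np.hstack([A,B]))
a=.0931
for ty in(30,36,40):
  for n,s,o,P in(('side',6,(210,175),[(15,-100),(85,-100),(85,100)]),('scene',6,(200,155),[(15,-100),(85,-100),(85,100),(15,100)])):
    W=[[.5051+np.cos(a)*x/1e3-np.sin(a)*(y+ty+2)/1e3,-.0605+np.sin(a)*x/1e3+np.cos(a)*(y+ty+2)/1e3,.078] for x,y in P]
    print(ty,n,np.round((proj(n,W)-o+.5)*s+([396,0] if n=='scene' else [0,0])).tolist())
E
```

```text
30 side [[166.0, 397.0], [304.0, 340.0], [134.0, 49.0]]
30 scene [[386.0, 223.0], [466.0, 283.0], [716.0, 117.0], [636.0, 64.0]]
36 side [[161.0, 387.0], [299.0, 330.0], [129.0, 41.0]]
36 scene [[394.0, 218.0], [474.0, 278.0], [723.0, 113.0], [643.0, 59.0]]
40 side [[157.0, 380.0], [295.0, 324.0], [126.0, 36.0]]
40 scene [[399.0, 214.0], [479.0, 274.0], [727.0, 109.0], [647.0, 57.0]]
```

View pics/s4.png

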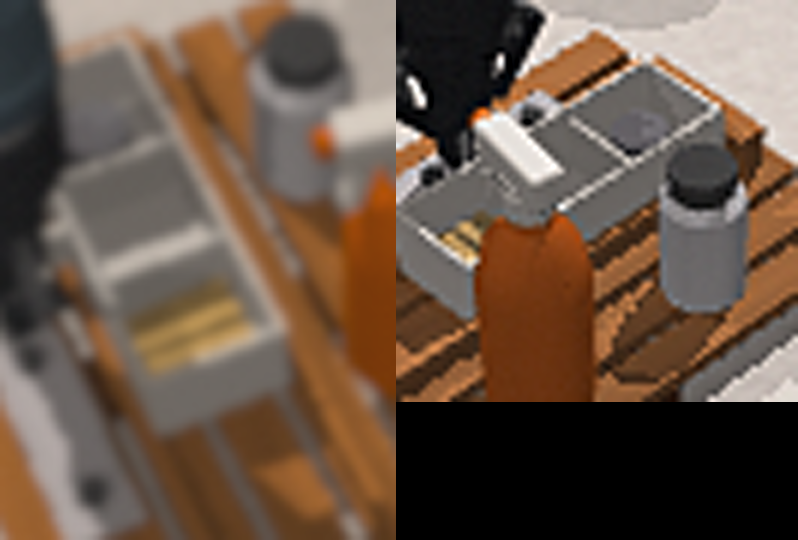

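The rim corners ((290,328) side, (479,270) scene) match tray y ≈ 38 to 40 mm, with the end against the block. I push once more, with a little extra down-pressure, to confirm.

Request:
{"op": "send_rows", "data": {
  "dr": [
    [0,0,0],
    [0,0,0],
    [0,0,0],
    [0,0,0],
    [0,0,0],
    [0,0,0],
    [0,0,0],
    [0,0,0]
  ],
  "xyz": [
    [0,0,0.1],
    [0,0.1,0.1],
    [0,0.1,0.1],
    [0,0.2,0.1],
    [0,0.2,0.1],
    [0,0.2,0.1],
    [0,0.2,0.1],
    [0,0.2,0.1]
  ],
  "jaw": [0,0,0,0,0,0,0,0]
}}

```text
time_s: 12.4
eef_pos: [0.4786, -0.0395, 0.0562]
eef_rot: [0.003, -0.049, 0.999, -0.006]
wrist_force: [-7.2, -31.6, 22.1]
opening: 0.002
grasp_force: 16.2
```

```bash
python3 st.py -26 18 55
```

```text
t 12.4 ledge mm [-24.5  23.4  56.2] F [-10.1 -30.8  22.1] open 0.0
xyz cm [ 0.16 -0.54  0.13] dr [-0.12  0.06  0.05]
```

The tray has stopped and the force rises without movement, so it is home. I back off the tab with the catch still held down, then rise straight up to release it.

Request:
{"op": "send_rows", "data": {
  "dr": [
    [0,0,0],
    [0,0,0],
    [0,0,0],
    [0,0,0],
    [0,0,0],
    [0,0,0],
    [0,0,0],
    [0,0,0]
  ],
  "xyz": [
    [0,-0.3,0],
    [0,-0.6,0],
    [0,-0.9,0],
    [0,-1.2,0],
    [0,-1.5,0],
    [0,-1.8,0],
    [0,-2.1,0],
    [0,-2.1,0]
  ],
  "jaw": [0,0,0,0,0,0,0,0]
}}

```text
time_s: 13.4
eef_pos: [0.4777, -0.0513, 0.0539]
eef_rot: [0.001, -0.048, 0.999, 0.002]
wrist_force: [-0.3, 11.8, 17.2]
opening: -0.003
grasp_force: 8.6
```

Request:
{"op": "send_rows", "data": {
  "dr": [
    [0,0,0],
    [0,0,0],
    [0,0,0],
    [0,0,0],
    [0,0,0],
    [0,0,0],
    [0,0,0],
    [0,0,0]
  ],
  "xyz": [
    [0,0,-0.3],
    [0,0,-0.6],
    [0,0,-0.9],
    [0,0,-1.3],
    [0,0,-1.8],
    [0,0,-2.5],
    [0,0,-4],
    [0,0,-6]
  ],
  "jaw": [0,0,0,0,0,0,0,0]
}}

```text
time_s: 14.4
eef_pos: [0.4764, -0.0533, 0.1135]
eef_rot: [-0.001, -0.049, 0.999, 0.0]
wrist_force: [-0.6, -0.3, 0.0]
opening: 0.0
grasp_force: 0.0
```

Request:
{"op": "send_rows", "data": {
  "dr": [
    [0,0,0],
    [0,0,0],
    [0,0,0],
    [0,0,0],
    [0,0,0],
    [0,0,0],
    [0,0,0],
    [0,0,0]
  ],
  "xyz": [
    [0,-2,-3],
    [0,-5,-5],
    [0,-8,-7],
    [0,-11,-9],
    [0,-14,-10],
    [0,-15,-10],
    [0,-15,-10],
    [0,-15,-10]
  ],
  "jaw": [0,0,0,0,0,0,0,0]
}}

```text
time_s: 15.4
eef_pos: [0.491, -0.2013, 0.212]
eef_rot: [-0.001, -0.049, 0.999, 0.001]
wrist_force: [-0.8, 0.5, -0.6]
opening: 0.006
grasp_force: 0.0
```

```bash
python3 st.py -26 18 55; python3 - <<'E'
from h import *
import cv2
im=ctrl.camera('side');im2=ctrl.camera('scene')
A=cv2.resize(im[165:285,190:290,::-1],(400,480),interpolation=2);B=cv2.resize(im2[150:246,190:270,::-1],(400,480),interpolation=2)
cv2.imwrite('pics/s5.png',np.hstack([A,B]))
a=.0931
for n,s,o,P in(('side',4,(190,165),[(15,-58,78),(85,-58,78),(2,86,53)]),('scene',5,(190,150),[(15,-58,78),(85,142,78),(2,86,53)])):
    W=[[.5051+np.cos(a)*x/1e3-np.sin(a)*y/1e3,-.0605+np.sin(a)*x/1e3+np.cos(a)*y/1e3,z/1e3] for x,y,z in P]
    print(n,np.round((proj(n,W)-o+.5)*s+([400,0] if n=='scene' else [0,0])).tolist())
E
```

```text
t 15.4 ledge mm [ -27.2 -138.8  212. ] F [-0.8  0.5 -0.6] open 0.01
xyz cm [-0.22 15.66 15.73] dr [ 0.01 -0.01  0.05]
side [[185.0, 293.0], [277.0, 256.0], [94.0, 172.0]]
scene [[453.0, 204.0], [726.0, 116.0], [593.0, 125.0]]
```

View pics/s5.png

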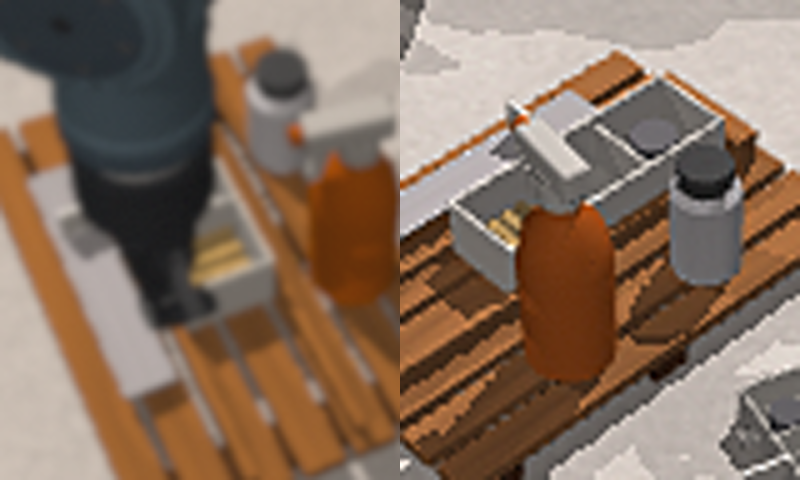

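The tray is against the stop with its rim level, and the bystanders have not moved. I use the last look, from the wrist, on the pin and ear.

```bash
python3 - <<'E'
from h import *
import cv2
a=.0931
P=[(2,86,53),(2,86,40),(-2,102,53),(15,102,53),(-2,94,53),(-45,106,48),(-45,106,35),(-7,106,48),(-7,106,35)]
W=[[.5051+np.cos(a)*x/1e3-np.sin(a)*y/1e3,-.0605+np.sin(a)*x/1e3+np.cos(a)*y/1e3,z/1e3] for x,y,z in P]
u=proj('wrist',W);im=ctrl.camera('wrist')
x0,y0=max(0,int(u[:,0].min())-60),max(0,int(u[:,1].min())-25);c=im[y0:y0+100,x0:x0+130,::-1]
cv2.imwrite('pics/w2.png',cv2.resize(c,None,fx=5,fy=5,interpolation=2))
for p,q in zip(P,u):print(p,np.round((q-[x0,y0]+.5)*5))
E
```

```text
(2, 86, 53) [350. 367.]
(2, 86, 40) [306. 348.]
(-2, 102, 53) [431. 349.]
(15, 102, 53) [414. 426.]
(-2, 94, 53) [393. 349.]
(-45, 106, 48) [478. 140.]
(-45, 106, 35) [427. 130.]
(-7, 106, 48) [437. 319.]
(-7, 106, 35) [390. 302.]
```

View pics/w2.png

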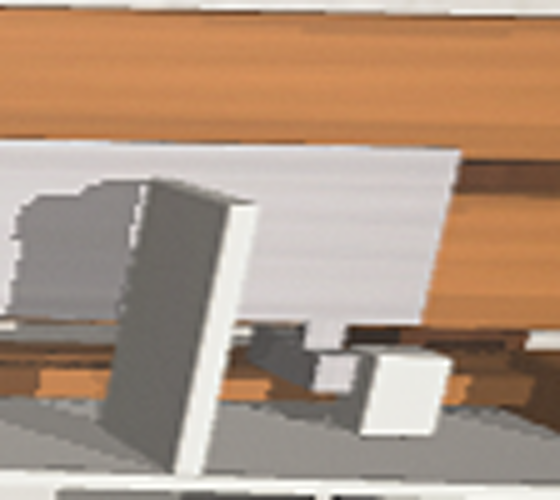

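The pin top at (333,370) is just behind the ear, whose rear edge is at column 375. The plate corners at (460,150) and (425,322) match the raised position, so the tray is locked.

```bash
python3 -c "
from bench import ctrl
print(ctrl.hand_in())"
```

```text
the job is handed in; nothing more can be done
None
```

I handed the job in at about 16 s: the tray is home against the end stop, the catch has sprung up behind its ear, nothing else was moved, and the arm is clear of everything.

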